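# Draw up the turnbuckle clamp on a knife-handle blank

## Task

Stand the wooden knife-handle blank upright on the clamp's bed between the two jaws, narrow width across the gap, and let it go. Then turn the turnbuckle by its spokes so that both jaws draw in and hold the blank firmly, with the spring pad pressed in about half way; do not drive the springs on to their stop, which bruises the wood. Leave the tin, the brick and the hammer where they are.

Things in the scene. Friction and masses are not known exactly. Their poses are not given: they have to be found in the camera images.
- clamp: Steel draw clamp fixed to the bench. Origin: centre of the underside of its bed, a plate 230 (its x) x 310 (y) x 15 mm. Two jaws slide along its y: the gap for the blank is at x = -55 mm; the turnbuckle lies along y at x = +65 mm, axis 80 mm above the bench. The jaws' upright ears at the turnbuckle's ends are 102 mm high, at least 77 mm from the middle.
- slot (a point): Middle of the gap between the jaws at bed level (clamp x -55, y 0, z 15 mm; axes as the clamp's). The blank's foot belongs here, standing on the bed.
- jaw_a: Painted steel jaw on the clamp's +y side. Its origin is at the clamp's when fully open and moves along -y as it draws in, 10 mm per turn of the turnbuckle. Its gripping face is an adjustable steel plate, 50 mm wide (x), 18 to 64 mm above the bench, locked anywhere from y = +18.5 to +22.5 mm of this frame, differently each time. At the start the faces are 36 to 43 mm apart.
- jaw_b: The matching jaw on the clamp's -y side; draws in along +y, 10 mm per turn. Its face is a steel spring pad at y = -20.5 mm of its own frame, 50 mm wide, 18 to 64 mm above the bench. The pad's springs (40 N/mm) press in at most 3 mm: half way is about 60 N; over 100 N bruises the wood. Once both faces touch the blank, a further 1/13 turn is about half way.
- turnbuckle: Open steel body 124 mm long with left- and right-hand threaded rods in its ends. Origin at its middle, on its axis, which is its own y (the clamp's y). Moving its uppermost spoke towards the clamp's +x tightens: both jaws draw in. Thread drag is about 0.22 N m (it stays where left, up to 70 N of grip); each 10 N of grip adds 0.032 N m: about 0.41 N m at half way.
- spoke_tip (a point): End of the turnbuckle's own +z spoke, 65 mm from the axis. Four round steel spokes, 10 mm thick, stand 90 degrees apart (own +z, +x, -z, -x) round the middle of the turnbuckle and turn with it; all end 65 mm from the axis. At the start this one points up or leans up to 60 degrees towards the clamp's +x.
- blank_center (a point): Centre of the knife-handle blank: dark wood, 40 (its x) x 28 (its y) x 110 mm tall, about 0.1 kg, standing on its end on the bench at the left or right of the clamp. The 28 mm width goes across the jaws (along the clamp's y).
- tin: Bystander: aluminium tin, 60 mm across and 85 mm high; origin at the centre of its underside. Standing on the side of the clamp opposite the blank.
- brick: Bystander: half fire brick 115 x 115 x 64 mm, lying beyond the clamp to its right; origin at the centre of its underside.
- hammer: Bystander: hammer 240 mm long lying flat beyond the clamp to its left.
Things that resemble listed ones, but are neither listed nor needed, are in the scene too. Of the things like the part that bears blank_center, leave any that is orange or purple; of the rest the smaller one is meant.

How it is judged:
On the way, in this order (a step that is already met when the one before it is completed fails the run):
1. the blank stands on the bed between the jaws, let go (x of blank_center in the frame of slot between -0.015 and 0.015 m and y of blank_center in the frame of slot between -0.012 and 0.012 m and z of blank_center in the frame of slot below 0.059 m and angle between blank_center's own z axis and vertical below 0.08 rad and angle between the y axis of blank_center and the y axis of clamp, either way round below 0.3 rad and contact force between the fingers and blank below 0.2 N), for 0.2 s.
2. both jaws grip the blank with at least 35 N (contact force between each of jaw_a, jaw_b and blank above 35 N), for 0.2 s.
At the end, for the whole second after the job is handed in: The blank stands upright (0.08 rad) on the bed (5 mm) between the jaws, within 18 mm of the slot's middle along the jaw faces and its narrow width square across them (0.1 rad); each jaw presses it with 35 to 85 N; it is at rest and let go (all of step 2 and x of blank_center in the frame of slot between -0.018 and 0.018 m and z of blank_center in the frame of slot between 0.05 and 0.06 m and angle between blank_center's own z axis and vertical below 0.08 rad and angle between the y axis of blank_center and the y axis of clamp, either way round below 0.1 rad and contact force between each of jaw_a, jaw_b and blank below 85 N and linear speed of blank below 0.02 m/s); the robot touches nothing.
It fails at once if the springs are driven near their stop: more than 105 N on the blank (contact force between any of jaw_a, jaw_b and blank above 105 N).
It fails at once if a bystander is moved more than 20 mm (distance of any of tin, brick, hammer from where it was at the start of the episode above 0.02 m).
It also fails if it takes over 72 s, if anything falls off the work surface, if the arm or the gripper's body presses on something with over 40 N, if the wrist force passes 120 N, or if a joint passes its speed limit or range.

## Robot

A 7-joint arm with a two-finger parallel gripper is mounted at the origin on the work surface. World frame = base frame: x ahead of the robot, y to its left, z up, the work surface at z = 0. Lengths are in m, angles in rad, forces in N, time in s.
With the tool pointing down it reaches from about 0.4 to 0.85 m from the base axis. Payload 10.4 kg.
Tool frame: the origin (TCP) lies at the very end of the fingers, on their centre line; the grasp point (between the pads) lies 19 mm behind it; z points along the fingers, y is the direction in which the jaws open and shut (so a half turn about z gives the same grasp; the last joint's range is limited). The gripper opens to 87 mm and grips with 3 to 60 N. Pads are 19 mm wide; open, the fingers measure 117 mm over their backs; the gripper's body (75 mm by 190 mm) begins 51 mm behind the grasp point.
Start: joints at [-1.321, 0.332, -0.065, 1.46, 0.022, 1.35, -0.088], TCP at [0.168, 0.602, 0.223] pointing down, gripper open.
Joint ranges: [-2.6, 2.6], [-0.5, 2.12], [-1.47, 1.34], [0.16, 2.42], [-1.27, 4.41], [0.06, 2.06], [-2.6, 2.6]. Speed limits (rad/s): [2.22, 2.22, 2.79, 2.79, 3.14, 3.14, 3.14].

## Interface

Orientations are given as a unit quaternion [x, y, z, w].
In Python, from bench import r gives the robot as it stands.
- The arm moves only by the shell command python3 -m crank 'ROWS' [FORCE]. ROWS is JSON, a list of rows, each a list of 3 entries, a list of its own where there are three numbers: the opening, from -1 (shut) to 1 (fully open), so that 0 is half open, then the shift along the tool's x, y, z in mm, then the turn about the tool's z in degrees. A call has 1 to 12 rows; each row is the pose to reach, as a shift and turn from the pose commanded when the call began, along the tool's axes at that moment; what a row does not reach only later rows make up. A row lasts 1/12 s, in which the tool goes at most 41.7 mm and 7.16 degrees, less where a joint would pass 70% of its speed; a pose out of reach is approached as far as the arm can. A call with a gripper value outside its range is refused whole. The fingers move at their own pace and stop on an object; FORCE is the grip in N (left out, the last holds). Time passes only in rows, so rows that repeat a pose let the fingers close. It gives the time, the measured TCP pose, the force and the opening at its end, in the units of the state.
- r.read_state(): the state, without advancing time (a new reading comes with each control period).
- r.camera(name): name is "scene" or "top"; returns a dict with "pixels" (420x560x3 uint8, red, green, blue), "fov_y" (degrees; the focal length in pixels is half the picture's height over the tangent of half this angle, whatever the lens; pixels are square), "cx", "cy" (the principal point, pixels), "dist" ([k1, k2, p1, p2, k3] as OpenCV has them; the pictures are not rectified), "cam_to_world" (4x4, takes a point from camera to world coordinates). Camera axes: x right, y down, z forward; pixel columns grow to the right and rows downward; lengths in m; the calibration is good to about 2 mm. A picture is of the moment at which its call begins. There is no depth.
- r.close_job(): hands the job in, once; it reports no verdict.
The state is a dict: "time": time; "joint_positions": joint angles; "joint_vel": joint speeds; "joint_torque": joint torques, N m; "ee_pos": TCP position; "eef_rot": TCP orientation; "ft_force": force on the tool from outside, world axes, zero at the start; "torque": the same for the moment, N m; "width": finger opening in m.
Only numpy, scipy, OpenCV 4.12 (cv2) and the standard library are available. Lean on these libraries where they do the work, as an engineer would, in place of code of your own. Each camera call takes 0.05 s, during which the arm holds its last target.

## Working session

There is one attempt and no reset: what is moved stays moved. The work goes in short steps, Python scripts to look and compute and a shell command to move; the robot and the scene stay as the last step left them, time stands still between calls to the robot, and variables do not carry over. Pictures are saved under pics/ and viewed, and the job is handed in when it is done.

```bash
ls; mkdir -p pics; cat > h.py <<'E'
import numpy as np,cv2
from bench import r
def snap(n,f):
    c=r.camera(n); np.save(f'pics/{f}.npy',c,allow_pickle=True)
    cv2.imwrite(f'pics/{f}.png',c['pixels'][:,:,::-1]); return c
def load(f): return np.load(f'pics/{f}.npy',allow_pickle=True).item()
def K(c):
    h,w=c['pixels'].shape[:2]; f=h/2/np.tan(np.radians(c['fov_y'])/2)
    return np.array([[f,0,c['cx']],[0,f,c['cy']],[0,0,1.]])
def ray(c,p):
    p=np.array(p,float).reshape(-1,1,2)
    u=cv2.undistortPoints(p,K(c),np.array(c['dist'],float)).reshape(-1,2)
    d=np.c_[u,np.ones(len(u))]; T=np.array(c['cam_to_world'])
    return T[:3,3],d@T[:3,:3].T
def plane(c,p,z):
    o,d=ray(c,p); return o+d*((z-o[2])/d[:,2])[:,None]
def proj(c,P):
    T=np.linalg.inv(np.array(c['cam_to_world'])); P=np.array(P,float).reshape(-1,3)
    return cv2.projectPoints(P,cv2.Rodrigues(T[:3,:3])[0],T[:3,3],K(c),np.array(c['dist'],float))[0].reshape(-1,2)
E
python3 - <<'E'
from h import *
for n in('scene','top'):
    c=snap(n,n+'0'); print(n,c['fov_y'],c['cx'],c['cy'],c['dist'],np.round(c['cam_to_world'],3).tolist())
s=r.read_state();print(s)
E
```

```text
pics
scene 55.58594949641791 282.61693166394497 207.70226194302685 [0.02505559 0.         0.         0.         0.        ] [[-0.525, 0.7, -0.485, 0.971], [0.851, 0.443, -0.282, 0.279], [0.017, -0.56, -0.828, 0.841], [0.0, 0.0, 0.0, 1.0]]
top 51.55496662060842 284.3352458479095 209.01317177834608 [0.03264458 0.         0.         0.         0.        ] [[0.022, -0.998, 0.061, 0.459], [-1.0, -0.022, -0.008, 0.025], [0.01, -0.061, -0.998, 1.329], [0.0, 0.0, 0.0, 1.0]]
{'time': 0.1, 'joint_positions': array([-1.3206489 ,  0.33279093, -0.06468598,  1.46088247,  0.02157788,
        1.34990924, -0.08851854]), 'joint_vel': array([ 6.94213338e-04, -3.18859145e-03, -2.64098258e-03, -3.55487911e-03,
        1.79689027e-03,  2.29093643e-04, -2.82465805e-05]), 'joint_torque': array([ 8.32037367e-04, -6.24540496e+01,  2.41861196e-02, -3.90718675e+01,
       -6.15153462e-02,  3.65152757e-02,  9.30368265e-05]), 'ee_pos': array([0.16826919, 0.60154631, 0.22183254]), 'eef_rot': array([ 1.35959745e-01,  9.90714150e-01, -6.44416756e-04, -6.65056429e-05]), 'ft_force': array([0.03755073, 0.56938105, 0.3592072 ]), 'torque': array([-0.01364795, -0.03772001, -0.01118087]), 'width': 0.08704434871482168}
```

```bash
python3 -c "print(1)"; ls pics
```

```text
1
scene0.npy
scene0.png
top0.npy
top0.png
```

View pics/scene0.png

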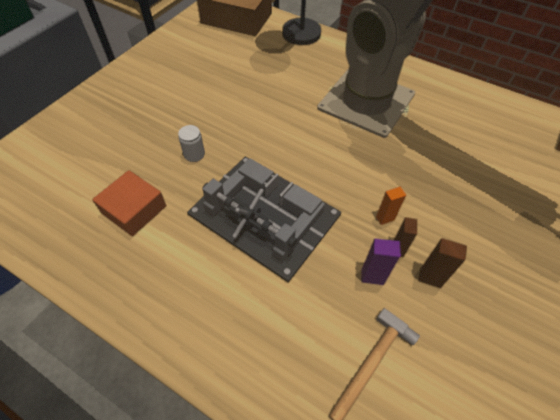

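View pics/top0.png

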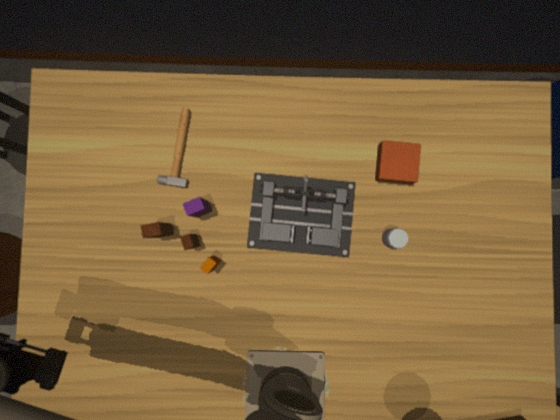

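The scene view shows the clamp at about (265,215). The small dark blank is at (407,236), next to the purple (380,262), orange (391,205) and larger brown (442,263) blocks. In the top view the blank is at (190,241), the clamp at (301,215), the tin at (397,238), the brick at (399,162) and the hammer at (176,160). I'll zoom in next.

```bash
python3 - <<'E'
from h import *
a=load('top0')['pixels'][:,:,::-1]; b=load('scene0')['pixels'][:,:,::-1]
cv2.imwrite('pics/z1.png',cv2.resize(a[160:270,240:365],None,fx=5,fy=5,interpolation=cv2.INTER_CUBIC))
cv2.imwrite('pics/z2.png',cv2.resize(b[150:280,185:345],None,fx=4.5,fy=4.5,interpolation=cv2.INTER_CUBIC))
z=np.hstack([cv2.resize(a[190:280,135:225],(400,400),interpolation=cv2.INTER_CUBIC),cv2.resize(b[180:290,360:470],(400,400),interpolation=cv2.INTER_CUBIC)])
cv2.imwrite('pics/z3.png',z)
E
```

```text
(no output)
```

View pics/z1.png

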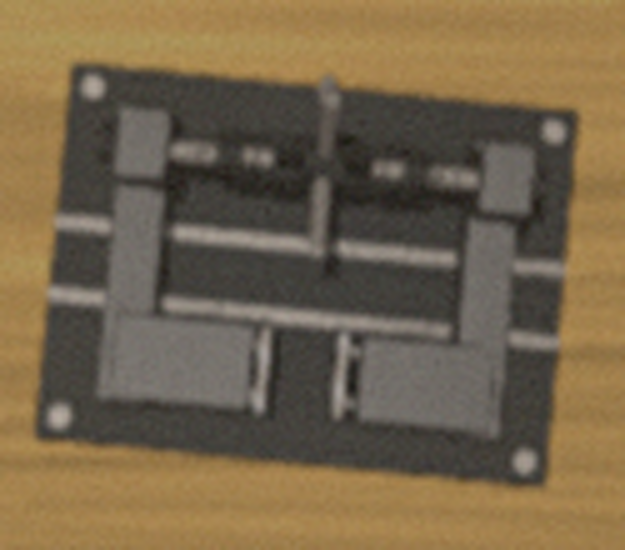

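View pics/z2.png

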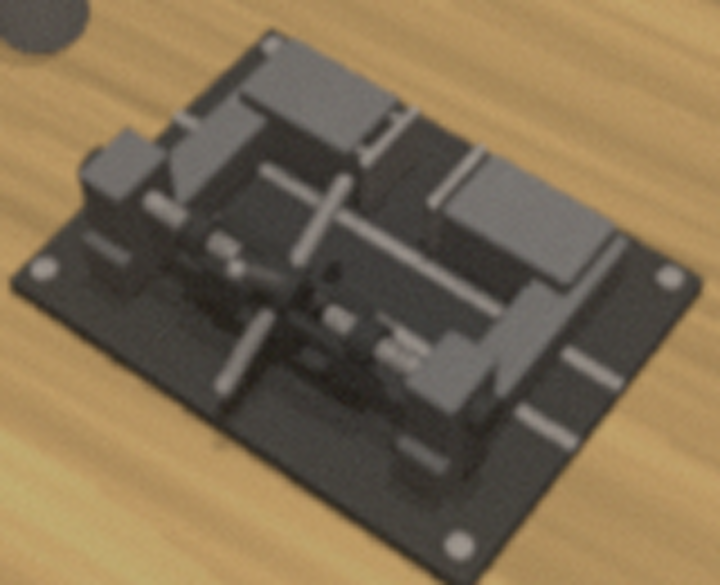

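View pics/z3.png

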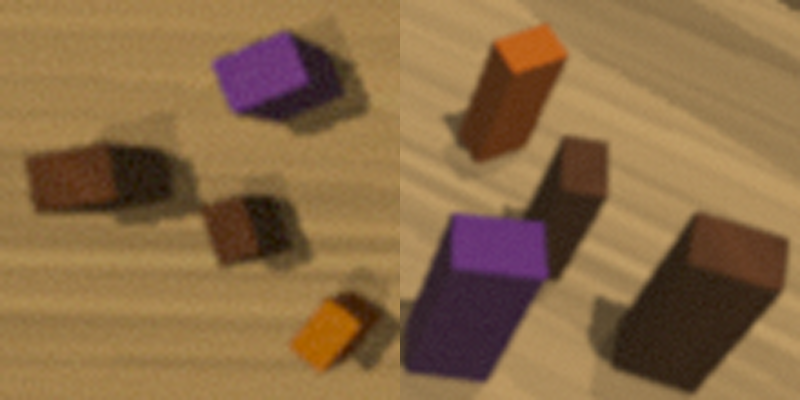

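```bash
cat > m.py <<'E'
from h import *
t=load('top0'); s=load('scene0')
ct=np.array([(75,65),(578,112),(547,485),(38,437)])/5+[240,160]
cs=np.array([(275,30),(702,288),(465,592),(10,285)])/4.5+[185,150]
Pt=plane(t,ct-.5+.1,.015);Ps=plane(s,cs-.4,.015)
if __name__=='__main__':
    print(Pt.round(4),Ps.round(4))
    print([np.linalg.norm(Pt[i]-Pt[i-1]).round(4) for i in range(4)],[np.linalg.norm(Ps[i]-Ps[i-1]).round(4) for i in range(4)])
# top order: (+x,+y),(+x,-y),(-x,-y),(-x,+y); 
C=Pt.mean(0)
ey=(Pt[0]-Pt[1]+Pt[3]-Pt[2]);ex=(Pt[0]-Pt[3]+Pt[1]-Pt[2])
yaw_y=np.arctan2(-ey[0],ey[1]);yaw_x=np.arctan2(ex[1],ex[0])
# scene order: (-x,-y)?,...
yaw=(yaw_x+yaw_y)/2
Cs=Ps.mean(0)
Cm=(C+Cs)/2;Cm[2]=0
R=np.array([[np.cos(yaw),-np.sin(yaw),0],[np.sin(yaw),np.cos(yaw),0],[0,0,1]])
def tocl(P): return (np.array(P)-Cm)@R
def tow(p): return Cm+R@np.array(p,float)
if __name__=='__main__':
    print('C',C,Cs,'yaw',np.degrees([yaw_x,yaw_y]))
    es=Ps-Cs; print('scene edge yaws',[np.degrees(np.arctan2(*(Ps[(i+1)%4]-Ps[i])[[1,0]])).round(2) for i in range(4)])
    print('slot',tow([-.055,0,.015]))
    bt=np.array([(203,208),(243,198),(258,255),(218,266)])/4.444+[135,190]-.4
    bs=(np.array([(564,137),(607,143),(603,196),(558,190)])-[400,0])*110/400+[360,180]-.4
    for c,b in((t,bt),(s,bs)):
        P=plane(c,b,.110);print(P.round(4).tolist(),P.mean(0).round(4),[np.linalg.norm(P[i]-P[i-1]).round(4) for i in range(4)],[np.degrees(np.arctan2(*(P[(i+1)%4]-P[i])[[1,0]])).round(1) for i in range(4)])
    # spoke tips onto clamp plane y=0
    def yp(c,p):
        o,d=ray(c,p);o=tocl(o);d=d[0]@R;return o-d*o[1]/d[1]
    print('scene tips',yp(s,[345/4.5+185,180/4.5+150]),yp(s,[222/4.5+185,388/4.5+150]))
    for n,u in (('top',(328,82)),('top',(318,252))):
        P=plane(t,[u[0]/5+240,u[1]/5+160],.08);print('top at z80',tocl(P))
    print('proj axis mid, top',(proj(t,tow([.065,0,.08]))-[240,160])*5,'scene',(proj(s,tow([.065,0,.08]))-[185,150])*4.5)
    for a in range(0,70,15):
        q=np.radians(a);L=[]
        for k in range(4):
            g=q+k*np.pi/2; w=tow([.065+.065*np.sin(g),0,.08+.065*np.cos(g)])
            L.append([((proj(t,w)[0]-[240,160])*5).round().tolist(),((proj(s,w)[0]-[185,150])*4.5).round().tolist()])
        print(a,L)
E
python3 m.py
```

```text
[[ 0.6478  0.1065  0.015 ]
 [ 0.6261 -0.1998  0.015 ]
 [ 0.4    -0.1838  0.015 ]
 [ 0.4221  0.1229  0.015 ]] [[ 0.3975 -0.1763  0.015 ]
 [ 0.4262  0.1292  0.015 ]
 [ 0.6497  0.1117  0.015 ]
 [ 0.6277 -0.1932  0.015 ]]
[np.float64(0.2263), np.float64(0.3071), np.float64(0.2266), np.float64(0.3075)] [np.float64(0.2308), np.float64(0.3068), np.float64(0.2242), np.float64(0.3057)]
C [ 0.52403544 -0.03858148  0.015     ] [ 0.5252644 -0.0321498  0.015    ] yaw [-4.09811732 -4.08752027]
scene edge yaws [np.float64(84.64), np.float64(-4.48), np.float64(-94.14), np.float64(175.78)]
slot [ 0.46979018 -0.03144015  0.015     ]
[[0.4503, 0.3026, 0.11], [0.4571, 0.2779, 0.11], [0.4217, 0.2673, 0.11], [0.4144, 0.2919, 0.11]] [0.4359 0.2849 0.11  ] [np.float64(0.0375), np.float64(0.0256), np.float64(0.037), np.float64(0.0257)] [np.float64(-74.7), np.float64(-163.3), np.float64(106.6), np.float64(16.5)]
[[0.4224, 0.2696, 0.11], [0.4126, 0.2931, 0.11], [0.4489, 0.3045, 0.11], [0.4592, 0.2806, 0.11]] [0.4358 0.2869 0.11  ] [np.float64(0.0384), np.float64(0.0254), np.float64(0.0381), np.float64(0.026)] 
[... 336 characters left out ...]
098454]]
0 [[[324.0, 141.0], [263.0, 220.0]], [[328.0, 42.0], [188.0, 385.0]], [[312.0, 164.0], [279.0, 361.0]], [[308.0, 265.0], [350.0, 210.0]]]
15 [[[327.0, 111.0], [241.0, 246.0]], [[326.0, 50.0], [194.0, 399.0]], [[310.0, 191.0], [298.0, 337.0]], [[309.0, 260.0], [347.0, 194.0]]]
30 [[[329.0, 84.0], [221.0, 276.0]], [[323.0, 65.0], [206.0, 405.0]], [[308.0, 216.0], [316.0, 311.0]], [[312.0, 247.0], [338.0, 184.0]]]
45 [[[330.0, 63.0], [205.0, 307.0]], [[321.0, 85.0], [221.0, 404.0]], [[307.0, 237.0], [330.0, 283.0]], [[315.0, 227.0], [324.0, 181.0]]]
60 [[[330.0, 48.0], [193.0, 337.0]], [[318.0, 109.0], [239.0, 395.0]], [[306.0, 253.0], [341.0, 256.0]], [[318.0, 201.0], [307.0, 187.0]]]
```

```bash
python3 - <<'E'
from m import *
a=np.array([(92,87),(554,131),(525,462),(59,415)])/5+[240,160]-.4
b=np.array([(460,546),(44,268),(272,45),(671,278)])/4.5+[185,150]-.39
A=plane(t,a,.017);B=plane(s,b,.017);print(A.round(4),B.round(4),A.mean(0),B.mean(0))
for P in(A,B):
  print([np.degrees(np.arctan2(*(P[(i+1)%4]-P[i])[[1,0]])).round(2) for i in range(4)])
E
```

```text
[[ 0.6344  0.0957  0.017 ]
 [ 0.6139 -0.1851  0.017 ]
 [ 0.4136 -0.1701  0.017 ]
 [ 0.4356  0.1105  0.017 ]] [[ 0.6307  0.0972  0.017 ]
 [ 0.6099 -0.1835  0.017 ]
 [ 0.4097 -0.1699  0.017 ]
 [ 0.4308  0.1121  0.017 ]] [ 0.52438141 -0.03725648  0.017     ] [ 0.5202652  -0.03601367  0.017     ]
[np.float64(-94.16), np.float64(175.73), np.float64(85.51), np.float64(-4.24)]
[np.float64(-94.25), np.float64(176.1), np.float64(85.73), np.float64(-4.26)]
```

```bash
python3 - <<'E'
import re
x=open('m.py').read()
x=x.replace("yaw=(yaw_x+yaw_y)/2","yaw=np.radians(-4.2)").replace("Cm=(C+Cs)/2;Cm[2]=0","Cm=np.array([.5223,-.0367,0])")
open('m.py','w').write(x)
E
python3 m.py | tail -12
```

```text
slot [ 0.4674477 -0.0326719  0.015    ]
[[0.4503, 0.3026, 0.11], [0.4571, 0.2779, 0.11], [0.4217, 0.2673, 0.11], [0.4144, 0.2919, 0.11]] [0.4359 0.2849 0.11  ] [np.float64(0.0375), np.float64(0.0256), np.float64(0.037), np.float64(0.0257)] [np.float64(-74.7), np.float64(-163.3), np.float64(106.6), np.float64(16.5)]
[[0.4224, 0.2696, 0.11], [0.4126, 0.2931, 0.11], [0.4489, 0.3045, 0.11], [0.4592, 0.2806, 0.11]] [0.4358 0.2869 0.11  ] [np.float64(0.0384), np.float64(0.0254), np.float64(0.0381), np.float64(0.026)] [np.float64(112.6), np.float64(17.5), np.float64(-66.7), np.float64(-163.3)]
scene tips [0.0033474  0.         0.10648095] [ 1.09166711e-01 -5.55111512e-17  4.26955124e-02]
top at z80 [[ 0.10889789 -0.00043154  0.08      ]]
top at z80 [[ 0.01032436 -0.00377377  0.08      ]]
proj axis mid, top [[320.24072026 157.19941557]] scene [[271.9839922  289.94053053]]
0 [[[327.0, 145.0], [264.0, 215.0]], [[331.0, 46.0], [188.0, 380.0]], [[314.0, 168.0], [279.0, 356.0]], [[310.0, 269.0], [350.0, 206.0]]]
15 [[[329.0, 115.0], [242.0, 241.0]], [[329.0, 54.0], [195.0, 394.0]], [[312.0, 195.0], [299.0, 333.0]], [[312.0, 264.0], [347.0, 190.0]]]
30 [[[331.0, 89.0], [221.0, 271.0]], [[326.0, 69.0], [206.0, 400.0]], [[310.0, 220.0], [316.0, 306.0]], [[314.0, 251.0], [338.0, 180.0]]]
45 [[[332.0, 67.0], [205.0, 302.0]], [[323.0, 89.0], [221.0, 399.0]], [[309.0, 241.0], [331.0, 279.0]], [[317.0, 231.0], [325.0, 177.0]]]
60 [[[333.0, 52.0], [193.0, 332.0]], [[320.0, 113.0], [239.0, 391.0]], [[308.0, 257.0], [342.0, 252.0]], [[320.0, 205.0], [307.0, 182.0]]]
```

```bash
python3 - <<'E'
from m import *
# top-face corners in z3 crops
T={'purple':[(213,66),(290,32),(310,82),(238,113)],'brown':[(27,158),(104,147),(116,204),(35,212)],'orange':[(290,342),(328,298),(364,324),(322,371)]}
S={'purple':[(453,215),(546,220),(549,277),(450,270)],'brown':[(697,213),(788,238),(782,290),(690,262)],'orange':[(495,45),(546,25),(568,55),(515,74)]}
for k in T:
    a=(np.array(T[k])/4.444+[135,190]-.4).mean(0);b=((np.array(S[k])-[400,0])*.275+[360,180]-.4).mean(0)
    o1,d1=ray(t,a);o2,d2=ray(s,b)
    A=np.c_[d1[0],-d2[0]];q=np.linalg.lstsq(A,o2-o1,rcond=None)[0]
    p=o1+d1[0]*q[0];p2=o2+d2[0]*q[1];print(k,p.round(3),p2.round(3))
    P=plane(t,np.array(T[k])/4.444+[135,190]-.4,(p[2]+p2[2])/2);print(P.round(3)[:,:2].tolist())
# angle of blank relation
c,si=np.cos(np.radians(17)),np.sin(np.radians(17))
E
```

```text
purple [0.534 0.262 0.142] [0.532 0.267 0.142]
[[0.538, 0.292], [0.56, 0.246], [0.529, 0.233], [0.509, 0.276]]
brown [0.466 0.376 0.142] [0.465 0.379 0.142]
[[0.479, 0.403], [0.486, 0.357], [0.452, 0.348], [0.446, 0.397]]
orange [0.374 0.223 0.109] [0.372 0.227 0.11 ]
[[0.368, 0.245], [0.396, 0.223], [0.38, 0.2], [0.35, 0.225]]
```

```bash
cat >> h.py <<'E'
from scipy.spatial.transform import Rotation as Ro
import sys
def go(p,ydir=None,verbose=True):
    s=r.read_state();R=Ro.from_quat(s['eef_rot']).as_matrix();d=R.T@(np.array(p)-s['ee_pos'])*1000
    y=np.degrees(np.arctan2(R[1,1],R[0,1]))
    print('shift',d.round(1),'turn',None if ydir is None else round(y-ydir,2),'t',round(s['time'],2),'pos',s['ee_pos'].round(4),'ydir',round(y,2),'tilt',np.degrees(np.arccos(-R[2,2])).round(2),'w',round(s['width'],4),'F',s['ft_force'].round(1))
E
python3 -c "
from h import *
go([.436,.287,.2],107)"
```

```text
shift [-342.6 -230.8   22.1] turn -32.63 t 0.1 pos [0.1683 0.6015 0.2218] ydir 74.37 tilt 0.07 w 0.087 F [0.  0.6 0.4]
```

```bash
python3 -m crank '[[0.4,[-34,-23,2],-6.5],[0.4,[-68,-46,4],-13],[0.4,[-102,-69,6],-19.5],[0.4,[-136,-92,8],-26],[0.4,[-170,-115,10],-32.6],[0.4,[-204,-138,12],-32.6],[0.4,[-238,-161,14],-32.6],[0.4,[-272,-184,16],-32.6],[0.4,[-306,-207,18],-32.6],[0.4,[-342.6,-230.8,22],-32.6],[0.4,[-342.6,-230.8,22],-32.6],[0.4,[-342.6,-230.8,22],-32.6]]' 20
python3 - <<'E'
from h import *
go([.436,.287,.082],107)
for n in('scene','top'): snap(n,n+'1')
a=load('top1')['pixels'][:,:,::-1]; b=load('scene1')['pixels'][:,:,::-1]
z=np.hstack([cv2.resize(a[190:280,135:225],(400,400),interpolation=cv2.INTER_CUBIC),cv2.resize(b[150:290,340:480],(400,400),interpolation=cv2.INTER_CUBIC)])
cv2.imwrite('pics/z4.png',z)
E
```

```text
time: 1.1
ee_pos: [0.4376, 0.2846, 0.2001]
eef_rot: [-0.145, 0.989, -0.0, -0.0]
ft_force: [0.1, 1.1, 0.2]
width: 0.061
shift [  0.8   2.8 118.1] turn -0.34 t 1.1 pos [0.4376 0.2846 0.2001] ydir 106.66 tilt 0.06 w 0.061 F [0.1 1.1 0.2]
```

View pics/z4.png

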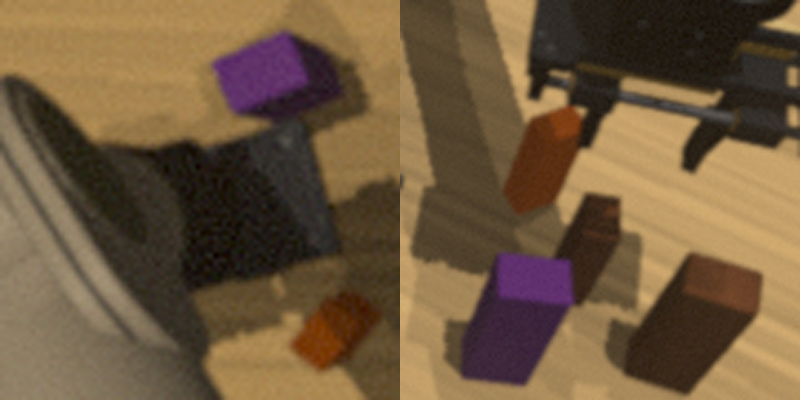

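The scene view shows the open fingers above the small blank, with tips at about (587,145) and (690,168) in the right pane. I'll compare those with the projected TCP to check the calibration.

```bash
python3 - <<'E'
from h import *
b=load('scene1');s=r.read_state();R=Ro.from_quat(s['eef_rot']).as_matrix()
im=cv2.resize(b['pixels'][150:250,380:480][:,:,::-1],(800,800),interpolation=cv2.INTER_CUBIC)[:600]
im=im.copy()
for y in(-.0455,-.0305,.0305,.0455):
  for x in(-.0095,.0095):
    p=(proj(b,s['ee_pos']+R@[x,y,0])[0]-[380,150]+.5)*8
    cv2.circle(im,tuple(int(v) for v in p),3,(0,0,255),-1)
im=cv2.convertScaleAbs(im,alpha=1.8)
cv2.imwrite('pics/z5.png',im)
E
```

```text
(no output)
```

View pics/z5.png

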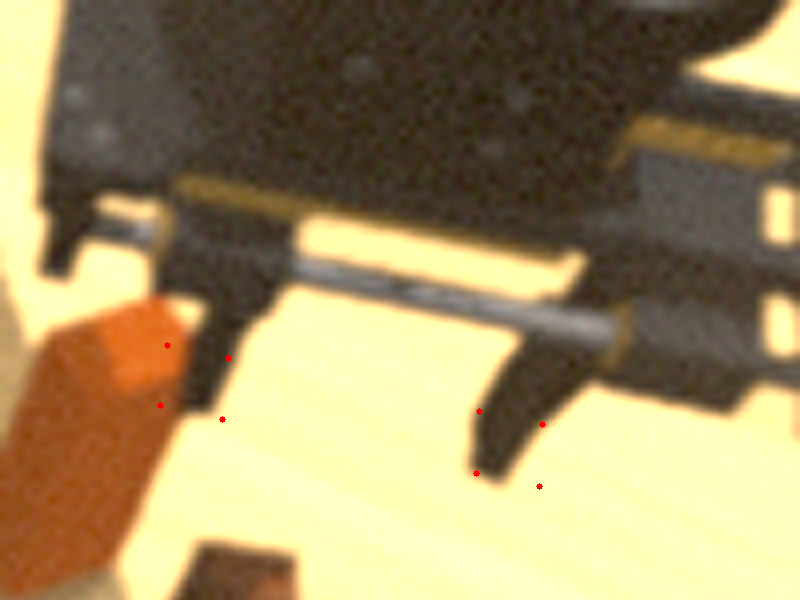

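```bash
python3 -m crank '[[0.4,[0.8,2.8,30],0],[0.4,[0.8,2.8,60],0],[0.4,[0.8,2.8,90],0],[0.4,[0.8,2.8,112],0],[0.4,[0.8,2.8,118],0],[0.4,[0.8,2.8,118],0],[-1,[0.8,2.8,118],0],[-1,[0.8,2.8,118],0],[-1,[0.8,2.8,118],0],[-1,[0.8,2.8,118],0],[-1,[0.8,2.8,118],0],[-1,[0.8,2.8,118],0]]' 25
python3 - <<'E'
from h import *
go([.436,.287,.24],107)
b=snap('scene','scene2')['pixels'][:,:,::-1]
cv2.imwrite('pics/z6.png',cv2.resize(b[150:290,340:480],(560,560),interpolation=cv2.INTER_CUBIC))
E
```

```text
time: 2.2
ee_pos: [0.4348, 0.2899, 0.083]
eef_rot: [-0.147, 0.989, 0.0, 0.0]
ft_force: [-0.4, -1.9, -0.0]
width: 0.0291
shift [  -0.4   -3.1 -157. ] turn -0.04 t 2.2 pos [0.4348 0.2899 0.083 ] ydir 106.96 tilt 0.05 w 0.0291 F [-0.4 -1.9 -0. ]
```

View pics/z6.png

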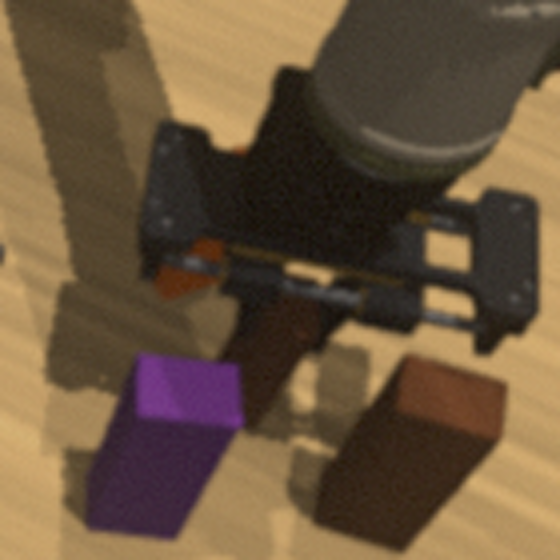

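```bash
python3 -m crank '[[-1,[0,0,-20],0],[-1,[0,0,-50],0],[-1,[0,0,-85],0],[-1,[0,0,-120],0],[-1,[0,0,-150],0],[-1,[0,0,-175],0],[-1,[0,0,-175],0],[-1,[0,0,-175],0],[-1,[0,0,-175],0]]' 25
python3 - <<'E'
from h import *
go([.4675,-.0325,.2],85.8)
E
```

```text
time: 3.0
ee_pos: [0.4342, 0.2895, 0.2565]
eef_rot: [-0.148, 0.989, -0.0, -0.001]
ft_force: [0.4, -0.5, -0.5]
width: 0.0276
shift [  62.  -317.7   56.7] turn 21.17 t 3.0 pos [0.4342 0.2895 0.2565] ydir 106.97 tilt 0.07 w 0.0276 F [ 0.4 -0.5 -0.5]
```

```bash
python3 -m crank '[[-1,[7,-35,0],4],[-1,[14,-71,0],8],[-1,[21,-106,0],12],[-1,[28,-142,0],16],[-1,[35,-178,0],20],[-1,[42,-213,0],21.2],[-1,[49,-249,0],21.2],[-1,[56,-284,15],21.2],[-1,[62,-317.7,40],21.2],[-1,[62,-317.7,56],21.2],[-1,[62,-317.7,56],21.2],[-1,[62,-317.7,56],21.2]]' 25
python3 -m crank '[[-1,[0,0,0],0],[-1,[0,0,0],0],[-1,[0,0,0],0]]'
python3 - <<'E'
from h import *
go([.4675,-.0325,.2],85.8)
for n in('scene','top'): snap(n,n+'3')
b=load('scene3')['pixels'][:,:,::-1];a=load('top3')['pixels'][:,:,::-1]
cv2.imwrite('pics/z7.png',cv2.convertScaleAbs(cv2.resize(b[110:260,180:350],None,fx=4.5,fy=4,interpolation=cv2.INTER_CUBIC)[:600],alpha=1.5))
cv2.imwrite('pics/z8.png',cv2.resize(a[150:280,230:370],None,fx=4.5,fy=4.5,interpolation=cv2.INTER_CUBIC))
E
```

```text
time: 4.0
ee_pos: [0.4669, -0.0317, 0.2003]
eef_rot: [0.037, 0.999, -0.0, -0.002]
ft_force: [0.2, 0.1, -0.5]
width: 0.0279
time: 4.25
ee_pos: [0.4685, -0.0312, 0.2023]
eef_rot: [0.036, 0.999, 0.0, 0.001]
ft_force: [-0.4, -0.5, -0.2]
width: 0.0276
shift [ 0.9 -1.4  2.3] turn 0.07 t 4.25 pos [ 0.4685 -0.0312  0.2023] ydir 85.87 tilt 0.08 w 0.0276 F [-0.4 -0.5 -0.2]
```

View pics/z7.png

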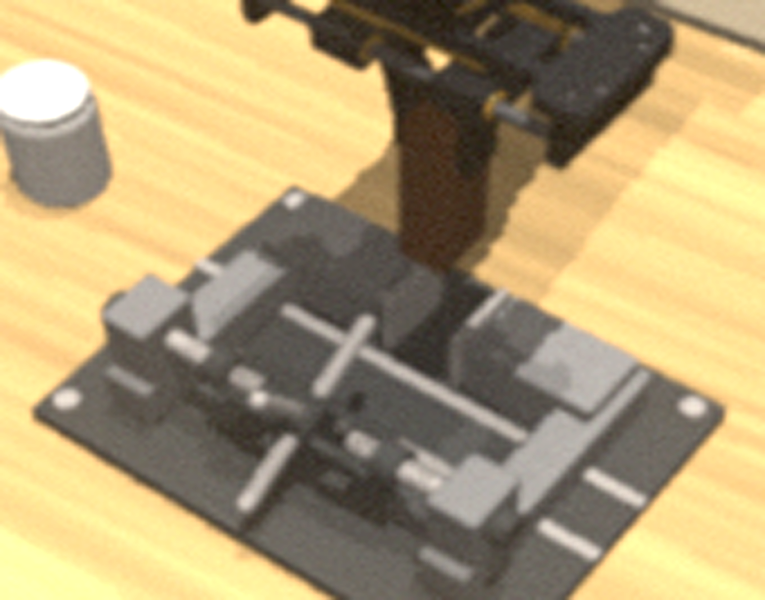

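View pics/z8.png

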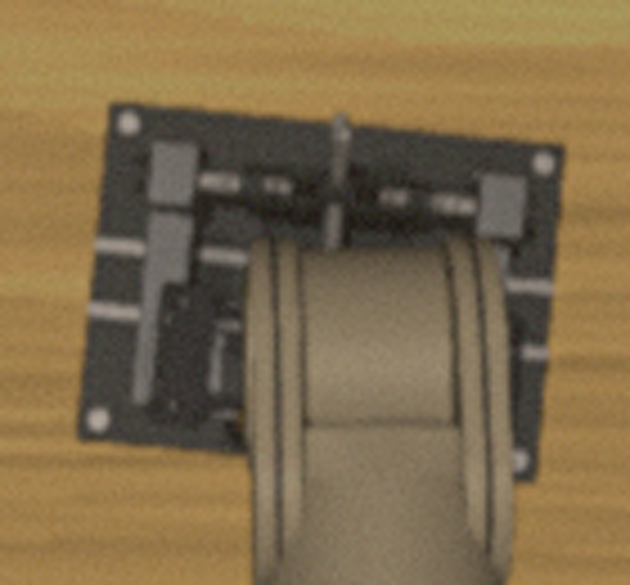

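```bash
python3 - <<'E'
from m import *
print('top', [tocl(plane(t,np.array([u])/5+[240,160]-.4,.064))[0].round(4) for u in[(271,330),(265,410),(339,335),(333,415),(258,330),(252,410),(352,335),(346,415)]])
# scene: z2 scale 4.5 inner top edges of faces
print('scene',[tocl(plane(s,np.array([u])/4.5+[185,150]-.39,.064))[0].round(4) for u in[(416,112),(368,162),(480,150),(432,202)]])
a=t['pixels'].astype(int).sum(2)
for rr in (228,232,236,240): print(rr,a[rr,284:314])
E
```

```text
top [array([-0.0355,  0.0197,  0.064 ]), array([-0.082 ,  0.0189,  0.064 ]), array([-0.0346, -0.0199,  0.064 ]), array([-0.0811, -0.0207,  0.064 ]), array([-0.0362,  0.0273,  0.064 ]), array([-0.0827,  0.0264,  0.064 ]), array([-0.0339, -0.0274,  0.064 ]), array([-0.0804, -0.0282,  0.064 ])]
scene [array([-0.082 , -0.0187,  0.064 ]), array([-0.0385, -0.019 ,  0.064 ]), array([-0.0815,  0.0251,  0.064 ]), array([-0.0375,  0.0247,  0.064 ])]
228 [344 338 333 351 335 334 298 318 401 390 219 115 181 178 198 191 203 185
 185 206 184 180 186 300 451 407 219 151 210 290]
232 [347 344 347 338 359 312 217 279 435 390 196 120 174 189 194 197 175 187
 197 209 191 177 170 306 414 287 159 182 250 328]
236 [336 347 340 344 346 287 199 323 406 242 137 173 200 185 195 184 182 184
 179 189 179 190 273 419 402 201 102 201 304 339]
240 [326 317 323 343 316 275 350 453 417 202 143 199 183 187 196 181 199 177
 179 189 193 172 305 423 400 335 298 260 328 338]
```

```bash
python3 - <<'E'
from h import *
b=load('scene0')['pixels'][:,:,::-1]
cv2.imwrite('pics/z9.png',cv2.convertScaleAbs(cv2.resize(b[160:220,250:330],None,fx=10,fy=10,interpolation=cv2.INTER_CUBIC),alpha=2))
b=load('top0')['pixels'][:,:,::-1]
cv2.imwrite('pics/z10.png',cv2.convertScaleAbs(cv2.resize(b[215:260,275:335],None,fx=12,fy=12,interpolation=cv2.INTER_CUBIC),alpha=2))
E
```

```text
(no output)
```

View pics/z9.png

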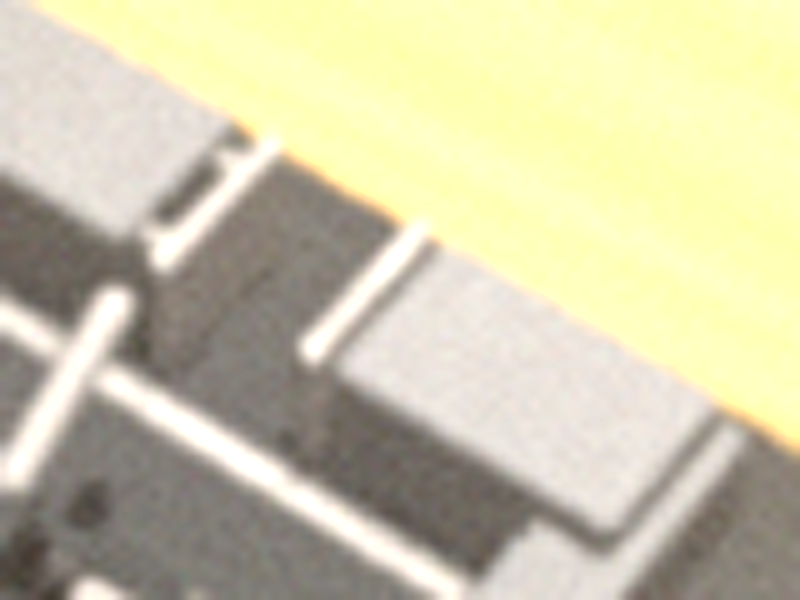

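View pics/z10.png

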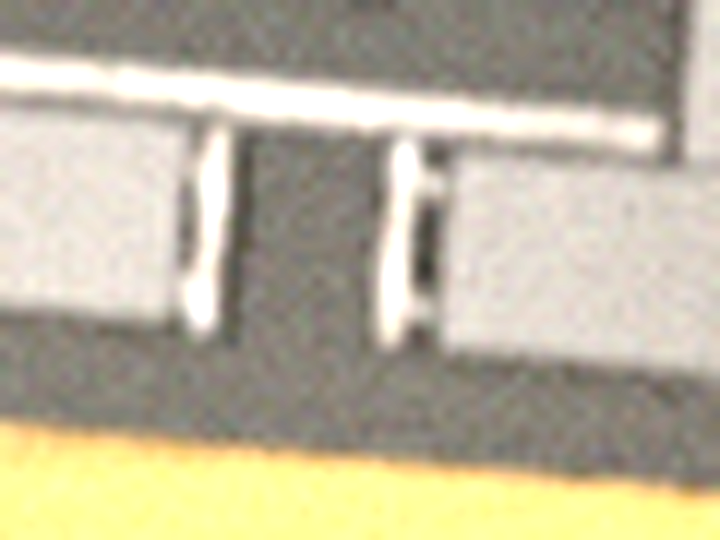

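```bash
python3 - <<'E'
from m import *
f=lambda c,u,k,o:tocl(plane(c,(np.array([u])+.5)/k+o-.5,.064))[0].round(4)
T=[f(t,u,12,np.array([275,215])) for u in[(234,140),(220,325),(388,145),(374,335)]]
S=[f(s,u,10,np.array([250,160])) for u in[(412,222),(302,348),(285,150),(175,268)]]
for X in(T,S): print(X, 'mid y',np.mean([x[1] for x in X]),'mid x',np.mean([x[0] for x in X]))
# blank in scene3, corners
E
```

```text
[array([-0.0372,  0.0189,  0.064 ]), array([-0.082 ,  0.0181,  0.064 ]), array([-0.0348, -0.0184,  0.064 ]), array([-0.0808, -0.0192,  0.064 ])] mid y -0.00014999999999999823 mid x -0.0587
[array([-0.0838,  0.0219,  0.064 ]), array([-0.0366,  0.0227,  0.064 ]), array([-0.0834, -0.0166,  0.064 ]), array([-0.0376, -0.0164,  0.064 ])] mid y 0.0029 mid x -0.06035
```

```bash
python3 - <<'E'
from m import *
b=load('scene3');st=np.array([.4685,-.0312,.119])
c=[( .02,.014),(.02,-.014),(-.02,.014),(.02,.014)]
im=cv2.convertScaleAbs(cv2.resize(b['pixels'][120:190,250:310][:,:,::-1],None,fx=8,fy=8,interpolation=cv2.INTER_CUBIC),alpha=2.2)
yw=np.radians(-4.13);R2=np.array([[np.cos(yw),-np.sin(yw)],[np.sin(yw),np.cos(yw)]])
for z in(.119,.229):
  for q in[(.02,.014),(.02,-.014),(-.02,.014),(-.02,-.014)]:
    p=proj(b,np.r_[st[:2]+R2@q,z])[0];p=(p-[250,120]+.5)*8;print(z,q,p.round())
    cv2.circle(im,tuple(int(v) for v in p),3,(0,0,255),-1)
cv2.imwrite('pics/z11.png',im)
E
```

```text
0.119 (0.02, 0.014) [219. 480.]
0.119 (0.02, -0.014) [141. 434.]
0.119 (-0.02, 0.014) [299. 393.]
0.119 (-0.02, -0.014) [222. 350.]
0.229 (0.02, 0.014) [221. 216.]
0.229 (0.02, -0.014) [134. 169.]
0.229 (-0.02, 0.014) [310. 126.]
0.229 (-0.02, -0.014) [225.  80.]
```

View pics/z11.png

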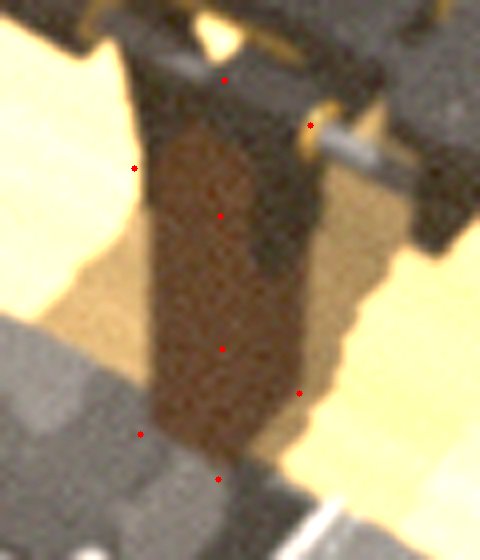

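```bash
python3 -m crank '[[-1,[0,0.8,15],0],[-1,[0,0.8,30],0],[-1,[0,0.8,42],0],[-1,[0,0.8,42],0],[-1,[0,0.8,42],0],[-1,[0,0.8,42],0]]'
python3 - <<'E'
from m import *
go([.4675,-.0325,.2],85.8)
b=snap('scene','scene4');st=r.read_state()['ee_pos']
im=cv2.convertScaleAbs(cv2.resize(b['pixels'][140:210,245:325][:,:,::-1],None,fx=8,fy=8,interpolation=cv2.INTER_CUBIC),alpha=2.2)
yw=np.radians(-4.13);R2=np.array([[np.cos(yw),-np.sin(yw)],[np.sin(yw),np.cos(yw)]])
for q in[(.02,.014),(.02,-.014),(-.02,.014),(-.02,-.014)]:
    p=proj(b,np.r_[st[:2]+R2@q,st[2]-.083])[0];p=(p-[245,140]+.5)*8
    cv2.circle(im,tuple(int(v) for v in p),3,(0,0,255),-1)
cv2.imwrite('pics/z12.png',im)
E
```

```text
time: 4.85
ee_pos: [0.4685, -0.0313, 0.1604]
eef_rot: [0.037, 0.999, 0.0, 0.001]
ft_force: [0.3, 0.1, -0.8]
width: 0.0282
shift [  0.9  -1.3 -39.6] turn -0.02 t 4.85 pos [ 0.4685 -0.0313  0.1604] ydir 85.78 tilt 0.06 w 0.0282 F [ 0.3  0.1 -0.8]
```

View pics/z12.png

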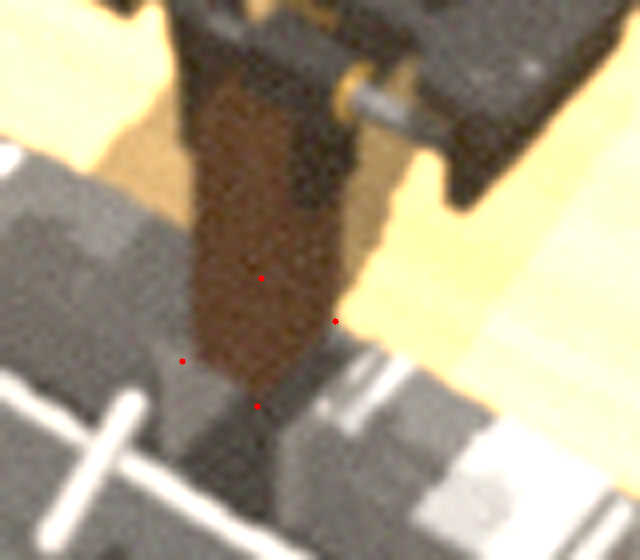

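```bash
python3 -m crank '[[-1,[3,0,10],0],[-1,[3,0,20],0],[-1,[3,0,30],0],[-1,[3,0,40],0],[-1,[3,0,50],0],[-1,[3,0,56],0],[-1,[3,0,59],0],[-1,[3,0,59],0],[-1,[3,0,59],0]]'
python3 - <<'E'
from m import *
go([.4675,-.0325,.098],85.8)
E
```

```text
time: 5.65
ee_pos: [0.4652, -0.0312, 0.1006]
eef_rot: [0.037, 0.999, -0.0, -0.0]
ft_force: [-0.2, 0.7, -0.2]
width: 0.0276
shift [-2.4 -1.1  2.6] turn -0.04 t 5.65 pos [ 0.4652 -0.0312  0.1006] ydir 85.76 tilt 0.0 w 0.0276 F [-0.2  0.7 -0.2]
```

```bash
python3 -m crank '[[-1,[0,0,1],0],[-1,[0,0,2],0],[-1,[0,0,3],0],[-1,[0,0,3],0],[-1,[0,0,3],0]]'
python3 - <<'E'
from m import *
go([.4675,-.0325,.098],85.8)
b=snap('scene','scene5')
im=cv2.convertScaleAbs(cv2.resize(b['pixels'][140:210,245:325][:,:,::-1],None,fx=8,fy=8,interpolation=cv2.INTER_CUBIC),alpha=2.2)
cv2.imwrite('pics/z13.png',im)
E
```

```text
time: 6.07
ee_pos: [0.4654, -0.0311, 0.0979]
eef_rot: [0.037, 0.999, 0.0, 0.0]
ft_force: [0.2, 0.8, 2.3]
width: 0.028
shift [-2.2 -1.2 -0.1] turn -0.03 t 6.07 pos [ 0.4654 -0.0311  0.0979] ydir 85.77 tilt 0.05 w 0.028 F [0.2 0.8 2.3]
```

View pics/z13.png

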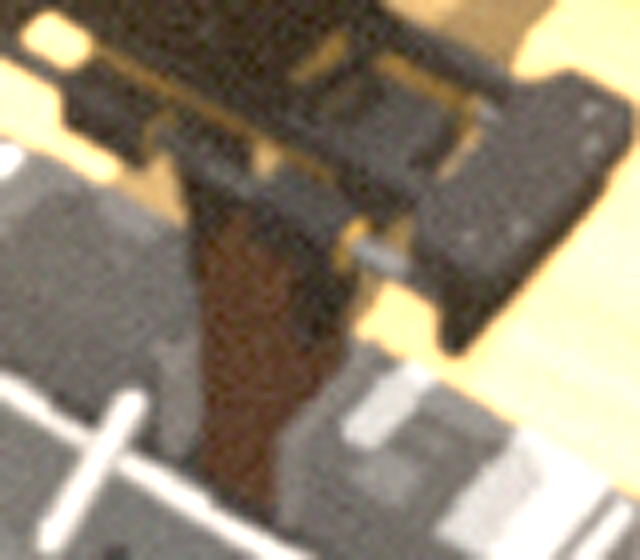

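The blank is between the faces and down on the bed, with Fz at 2.3 N. I'll release it and lift clear.

```bash
python3 -m crank '[[0,[0,0,-0.5],0],[0.2,[0,0,-0.5],0],[0.2,[0,0,-0.5],0],[0.2,[0,0,-0.5],0],[0.2,[0,0,-0.5],0],[0.2,[0,0,-20],0],[0.2,[0,0,-50],0],[0.2,[0,0,-80],0],[0.2,[0,0,-100],0],[0.2,[0,0,-100],0]]'
python3 - <<'E'
from m import *
go([.4675,-.0325,.098],85.8)
b=snap('scene','scene6')
im=cv2.convertScaleAbs(cv2.resize(b['pixels'][130:260,185:345][:,:,::-1],None,fx=4.5,fy=4.5,interpolation=cv2.INTER_CUBIC),alpha=2)
cv2.imwrite('pics/z14.png',im)
E
```

```text
time: 6.95
ee_pos: [0.4671, -0.0311, 0.2016]
eef_rot: [0.037, 0.999, 0.001, 0.003]
ft_force: [1.1, 0.3, 0.5]
width: 0.0523
shift [ 1.000e-01 -1.500e+00  1.036e+02] turn -0.04 t 6.95 pos [ 0.4671 -0.0311  0.2016] ydir 85.76 tilt 0.36 w 0.0523 F [1.1 0.3 0.5]
```

View pics/z14.png

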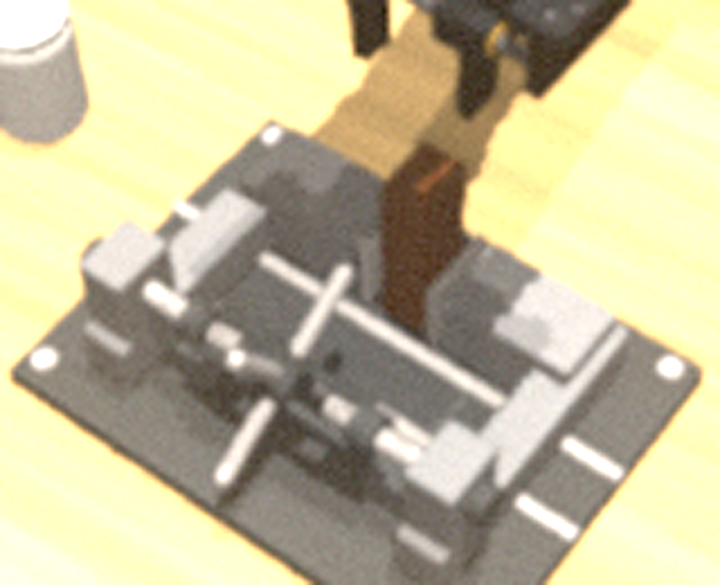

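```bash
cat > k.py <<'E'
from h import *
AX=np.array([.588,-.0413,.080]); e=np.array([.9973,-.0732,0])
def tcp(phi,r=50,clr=0):
    p=np.radians(phi);u=np.array([np.sin(p),np.cos(p)]);n=np.array([-np.cos(p),np.sin(p)])
    c=r*u+(5+clr)*n; x=c[0]-9.5; return AX+e*x/1000+np.array([0,0,c[1]/1000])
E
python3 -c "
from k import *
p=tcp(32,50,12);print(p);go(p,85.8)"
```

```text
[ 0.59057218 -0.04148879  0.13141103]
shift [-124.6   -1.3   68.4] turn -0.03 t 7.0 pos [ 0.4662 -0.0311  0.1994] ydir 85.77 tilt 0.22 w 0.0521 F [ 0.   0.2 -0.6]
```

```bash
python3 -m crank '[[-1,[-30,0,0],0],[-1,[-60,0,0],0],[-1,[-90,-1,0],0],[-1,[-115,-1,0],0],[-1,[-124.6,-1.3,0],0],[-1,[-124.6,-1.3,10],0],[-1,[-124.6,-1.3,30],0],[-1,[-124.6,-1.3,50],0],[-1,[-124.6,-1.3,68],0],[-1,[-124.6,-1.3,68],0],[-1,[-124.6,-1.3,68],0],[-1,[-124.6,-1.3,68],0]]'
python3 - <<'E'
from k import *
for a in(32,40,60,80): print(a,end=' ');go(tcp(a),85.8)
b=snap('scene','scene7')
im=cv2.convertScaleAbs(cv2.resize(b['pixels'][130:260,185:345][:,:,::-1],None,fx=4.5,fy=4.5,interpolation=cv2.INTER_CUBIC),alpha=2)
cv2.imwrite('pics/z15.png',im)
E
```

```text
time: 8.0
ee_pos: [0.5891, -0.0417, 0.1301]
eef_rot: [0.037, 0.999, 0.0, 0.0]
ft_force: [-0.2, -0.2, -0.2]
width: 0.0001
32 shift [-11.7   0.3   5. ] turn -0.03 t 8.0 pos [ 0.5891 -0.0417  0.1301] ydir 85.77 tilt 0.02 w 0.0001 F [-0.2 -0.2 -0.2]
40 shift [-17.7   0.3   8.6] turn -0.03 t 8.0 pos [ 0.5891 -0.0417  0.1301] ydir 85.77 tilt 0.02 w 0.0001 F [-0.2 -0.2 -0.2]
60 shift [-30.2   0.3  20.8] turn -0.03 t 8.0 pos [ 0.5891 -0.0417  0.1301] ydir 85.77 tilt 0.02 w 0.0001 F [-0.2 -0.2 -0.2]
80 shift [-37.8   0.3  36.5] turn -0.03 t 8.0 pos [ 0.5891 -0.0417  0.1301] ydir 85.77 tilt 0.02 w 0.0001 F [-0.2 -0.2 -0.2]
```

View pics/z15.png

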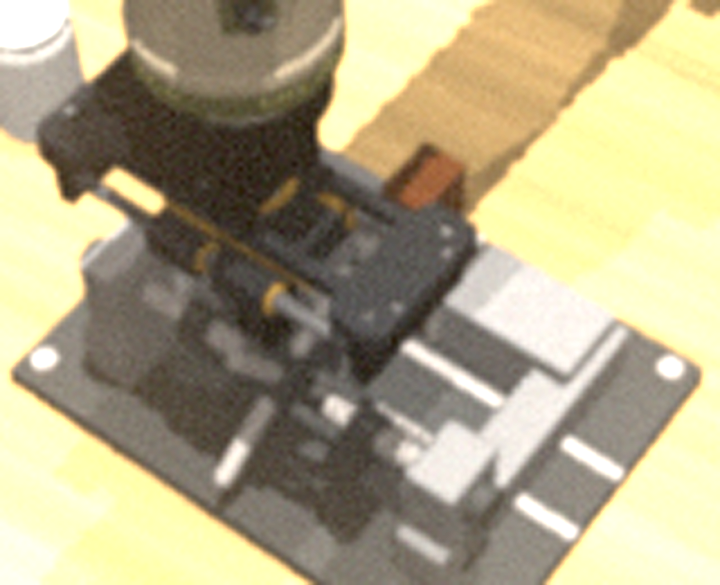

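The fingers are closed over the hub, behind the +z spoke, and touching nothing. I'll make a first push to about 40° to find contact.

```bash
python3 -m crank '[[-1,[-4,0,1.7],0],[-1,[-8,0,3.4],0],[-1,[-11.7,0,5],0],[-1,[-14.7,0,6.8],0],[-1,[-17.7,0,8.6],0],[-1,[-17.7,0,8.6],0]]'
python3 - <<'E'
from k import *
for a in(50,60,70,80): print(a,end=' ');go(tcp(a),85.8)
E
```

```text
time: 8.55
ee_pos: [0.6073, -0.043, 0.1205]
eef_rot: [0.037, 0.999, -0.0, -0.0]
ft_force: [-1.7, 1.6, 2.2]
width: 0.0002
50 shift [-6.2  0.3  4.5] turn -0.03 t 8.55 pos [ 0.6073 -0.043   0.1205] ydir 85.77 tilt 0.02 w 0.0002 F [-1.7  1.6  2.2]
60 shift [-12.    0.3  11.2] turn -0.03 t 8.55 pos [ 0.6073 -0.043   0.1205] ydir 85.77 tilt 0.02 w 0.0002 F [-1.7  1.6  2.2]
70 shift [-16.4   0.3  18.7] turn -0.03 t 8.55 pos [ 0.6073 -0.043   0.1205] ydir 85.77 tilt 0.02 w 0.0002 F [-1.7  1.6  2.2]
80 shift [-19.5   0.3  26.9] turn -0.03 t 8.55 pos [ 0.6073 -0.043   0.1205] ydir 85.77 tilt 0.02 w 0.0002 F [-1.7  1.6  2.2]
```

```bash
python3 -m crank '[[-1,[-3.1,0,2.2],0],[-1,[-6.2,0,4.5],0],[-1,[-9.1,0,7.8],0],[-1,[-12,0,11.2],0],[-1,[-14.2,0,15],0],[-1,[-16.4,0,18.7],0],[-1,[-18,0,22.8],0],[-1,[-19.5,0,26.9],0],[-1,[-19.5,0,26.9],0],[-1,[-19.5,0,26.9],0]]'
python3 - <<'E'
from k import *
print(r.read_state()['torque'])
for a in(80,): print(a,end=' ');go(tcp(a),85.8)
E
```

```text
time: 9.38
ee_pos: [0.6268, -0.0444, 0.0938]
eef_rot: [0.037, 0.999, -0.0, 0.0]
ft_force: [0.2, -0.2, -0.8]
width: 0.0007
[ 0.02645803  0.01291266 -0.05143063]
80 shift [0.  0.3 0.2] turn -0.03 t 9.38 pos [ 0.6268 -0.0444  0.0938] ydir 85.77 tilt 0.05 w 0.0007 F [ 0.2 -0.2 -0.8]
```

Contact force is gone at the end of the push, so I'll back off and look.

```bash
python3 -m crank '[[-1,[6,0,-10],0],[-1,[14,0,-25],0],[-1,[19,0,-55],0],[-1,[60,0,-90],0],[-1,[100,0,-100],0],[-1,[140,0,-100],0],[-1,[180,0,-100],0],[-1,[220,0,-100],0],[-1,[220,0,-100],0]]'
python3 - <<'E'
from k import *
go([0,0,0])
for n in('scene','top'): snap(n,n+'8')
b=load('scene8')['pixels'][:,:,::-1];a=load('top8')['pixels'][:,:,::-1]
cv2.imwrite('pics/z16.png',cv2.convertScaleAbs(cv2.resize(b[130:260,185:345],None,fx=4.5,fy=4.5,interpolation=cv2.INTER_CUBIC),alpha=2))
cv2.imwrite('pics/z17.png',cv2.convertScaleAbs(cv2.resize(a[160:270,240:365],None,fx=5,fy=5,interpolation=cv2.INTER_CUBIC),alpha=1.5))
E
```

```text
time: 10.13
ee_pos: [0.4015, -0.0281, 0.1944]
eef_rot: [0.037, 0.999, 0.002, 0.0]
ft_force: [1.6, 0.0, 0.4]
width: 0.0002
shift [402.5  -2.2 194.3] turn None t 10.13 pos [ 0.4015 -0.0281  0.1944] ydir 85.78 tilt 0.2 w 0.0002 F [1.6 0.  0.4]
```

View pics/z16.png

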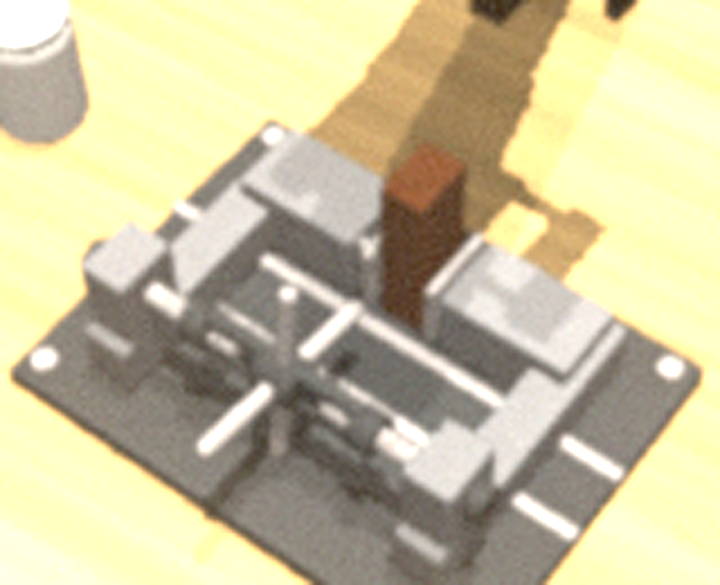

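View pics/z17.png

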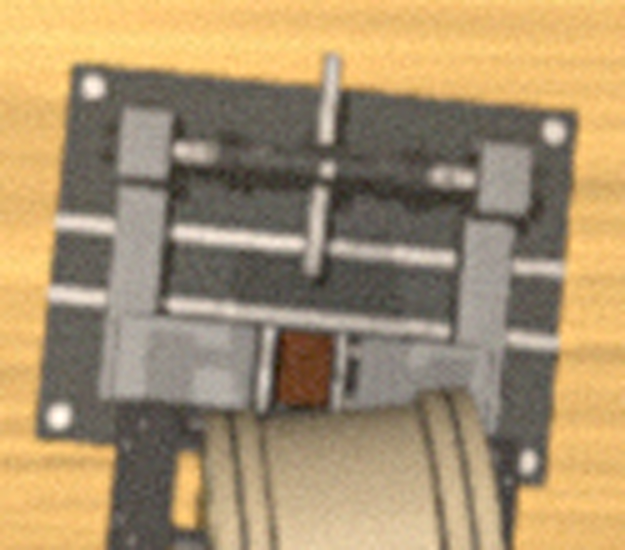

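The push worked. The +z spoke is now near 82°, and the next spoke is nearly vertical, with its tip at scene crop (288,293) and top crop (329,163). The blank stands between the faces at top crop (305,365). Next I'll push the following spoke.

```bash
python3 -c "
from k import *
p=tcp(-10,50,12);print(p);go(p,85.8)
s=r.read_state()
b=tcp(-10,50,12)
R=Ro.from_quat(s['eef_rot']).as_matrix()
for a in (-10,0,10,20,30,40,50,60,70,80): print(a,(R.T@(tcp(a)-b)*1000).round(1))"
```

```text
[ 0.55317015 -0.03874355  0.12628837]
shift [-147.3   -0.4   69.3] turn 0.01 t 10.23 pos [ 0.406  -0.0278  0.1952] ydir 85.81 tilt 0.25 w 0.0003 F [1.3 0.1 0.6]
-10 [-11.8   0.   -2. ]
0 [-20.4   0.   -3.7]
10 [-29.2   0.   -3.7]
20 [-37.8  -0.   -2.3]
30 [-46.1  -0.    0.6]
40 [-53.7  -0.    4.9]
50 [-60.5  -0.   10.5]
60 [-66.2  -0.1  17.2]
70 [-70.6  -0.1  24.7]
80 [-73.7  -0.1  32.9]
```

```bash
python3 -m crank '[[-1,[-35,0,0],0],[-1,[-70,0,0],0],[-1,[-105,0,0],0],[-1,[-135,0,0],0],[-1,[-146,0,0],0],[-1,[-146,0,15],0],[-1,[-146,0,35],0],[-1,[-146,0,55],0],[-1,[-146,0,67.5],0],[-1,[-146,0,67.5],0],[-1,[-146,0,67.5],0],[-1,[-146,0,67.5],0]]'
python3 - <<'E'
from k import *
go(tcp(-10,50,12),85.8)
E
```

```text
time: 11.23
ee_pos: [0.5535, -0.0391, 0.1276]
eef_rot: [0.037, 0.999, -0.0, 0.001]
ft_force: [0.9, -0.1, 0.7]
width: 0.0003
shift [0.3 0.3 1.3] turn -0.03 t 11.23 pos [ 0.5535 -0.0391  0.1276] ydir 85.77 tilt 0.09 w 0.0003 F [ 0.9 -0.1  0.7]
```

Push to about 40° first, in steps of about 5°, and read the force.

```bash
python3 -m crank '[[-1,[-6,0,-1],0],[-1,[-11.8,0,-2],0],[-1,[-16,0,-2.5],0],[-1,[-20.4,0,-3.2],0],[-1,[-24.8,0,-3.2],0],[-1,[-29.2,0,-3],0],[-1,[-33.5,0,-2.5],0],[-1,[-37.8,0,-1.5],0],[-1,[-42,0,0],0],[-1,[-46.1,0,1.6],0],[-1,[-50,0,3.7],0],[-1,[-53.7,0,6],0]]'
python3 -c "
from k import *
for a in(40,45,50,55,60,65,70,75,80): print(a,end=' ');go(tcp(a),85.8)"
```

```text
time: 12.23
ee_pos: [0.6063, -0.0429, 0.1201]
eef_rot: [0.037, 0.999, 0.0, -0.0]
ft_force: [-4.7, 0.3, 0.2]
width: 0.0005
40 shift [-0.4  0.3 -1.4] turn -0.03 t 12.23 pos [ 0.6063 -0.0429  0.1201] ydir 85.77 tilt 0.02 w 0.0005 F [-4.7  0.3  0.2]
45 shift [-4.   0.3  1.3] turn -0.03 t 12.23 pos [ 0.6063 -0.0429  0.1201] ydir 85.77 tilt 0.02 w 0.0005 F [-4.7  0.3  0.2]
50 shift [-7.2  0.3  4.2] turn -0.03 t 12.23 pos [ 0.6063 -0.0429  0.1201] ydir 85.77 tilt 0.02 w 0.0005 F [-4.7  0.3  0.2]
55 shift [-10.2   0.3   7.4] turn -0.03 t 12.23 pos [ 0.6063 -0.0429  0.1201] ydir 85.77 tilt 0.02 w 0.0005 F [-4.7  0.3  0.2]
60 shift [-12.9   0.3  10.8] turn -0.03 t 12.23 pos [ 0.6063 -0.0429  0.1201] ydir 85.77 tilt 0.02 w 0.0005 F [-4.7  0.3  0.2]
65 shift [-15.3   0.3  14.5] turn -0.03 t 12.23 pos [ 0.6063 -0.0429  0.1201] ydir 85.77 tilt 0.02 w 0.0005 F [-4.7  0.3  0.2]
70 shift [-17.4   0.3  18.3] turn -0.03 t 12.23 pos [ 0.6063 -0.0429  0.1201] ydir 85.77 tilt 0.02 w 0.0005 F [-4.7  0.3  0.2]
75 shift [-19.2   0.3  22.4] turn -0.03 t 12.23 pos [ 0.6063 -0.0429  0.1201] ydir 85.77 tilt 0.02 w 0.0005 F [-4.7  0.3  0.2]
80 shift [-20.5   0.3  26.5] turn -0.03 t 12.23 pos [ 0.6063 -0.0429  0.1201] ydir 85.77 tilt 0.02 w 0.0005 F [-4.7  0.3  0.2]
```

```bash
cat >> k.py <<'E'
from scipy.optimize import brentq
def mom():
    s=r.read_state();F=s['ft_force'];d=s['ee_pos']-AX
    cx=d@e+.0095;cz=d[2];Fx=F@e
    R=np.hypot(cx,cz); phi=np.degrees(np.arctan2(cx,cz)+np.arcsin(.005/R))
    print('phi',round(phi,1),'r',round(R*1000,1),'M',round(-cz*Fx+cx*F[2],3),'Fx',round(Fx,2),'Fz',round(F[2],2),'t',round(s['time'],2))
E
python3 -m crank '[[-1,[-4,0,1.3],0],[-1,[-7.2,0,4.2],0],[-1,[-10.2,0,7.4],0],[-1,[-12.9,0,10.8],0]]'; python3 -c "
from k import *
mom()"
python3 -m crank '[[-1,[-2.4,0,3.7],0],[-1,[-4.5,0,7.5],0]]'; python3 -c "
from k import *
mom();go(tcp(80))"
```

```text
time: 12.57
ee_pos: [0.6193, -0.0439, 0.1095]
eef_rot: [0.037, 0.999, 0.0, 0.0]
ft_force: [-4.8, 0.5, 1.9]
width: 0.0006
phi 59.9 r 50.5 M 0.222 Fx -4.87 Fz 1.92 t 12.57
time: 12.73
ee_pos: [0.6239, -0.0442, 0.102]
eef_rot: [0.037, 0.999, 0.0, 0.0]
ft_force: [-4.0, 0.2, 1.8]
width: 0.0001
phi 69.8 r 50.6 M 0.167 Fx -3.95 Fz 1.76 t 12.73
shift [-2.9  0.3  8.4] turn None t 12.73 pos [ 0.6239 -0.0442  0.102 ] ydir 85.77 tilt 0.03 w 0.0001 F [-4.   0.2  1.8]
```

```bash
python3 -m crank '[[-1,[-1.7,0,4],0],[-1,[-2.9,0,8.4],0]]'; python3 -c "
from k import *
mom()"
python3 -m crank '[[-1,[6,0,-10],0],[-1,[14,0,-25],0],[-1,[19,0,-55],0],[-1,[60,0,-90],0],[-1,[100,0,-100],0],[-1,[140,0,-100],0],[-1,[180,0,-100],0],[-1,[220,0,-100],0],[-1,[220,0,-100],0],[-1,[220,0,-100],0]]'
python3 - <<'E'
from k import *
go([0,0,0])
for n in('scene','top'): snap(n,n+'9')
b=load('scene9')['pixels'][:,:,::-1];a=load('top9')['pixels'][:,:,::-1]
cv2.imwrite('pics/z18.png',cv2.convertScaleAbs(cv2.resize(b[130:260,185:345],None,fx=4.5,fy=4.5,interpolation=cv2.INTER_CUBIC),alpha=2))
cv2.imwrite('pics/z19.png',cv2.convertScaleAbs(cv2.resize(a[160:270,240:365],None,fx=5,fy=5,interpolation=cv2.INTER_CUBIC),alpha=1.5))
E
```

```text
time: 12.9
ee_pos: [0.6269, -0.0445, 0.0937]
eef_rot: [0.037, 0.999, 0.0, 0.0]
ft_force: [-2.0, -0.1, 3.6]
width: 0.0004
phi 79.9 r 50.4 M 0.2 Fx -1.99 Fz 3.57 t 12.9
time: 13.73
ee_pos: [0.4056, -0.0277, 0.1949]
eef_rot: [0.036, 0.999, 0.002, 0.002]
ft_force: [0.0, 0.1, -0.1]
width: 0.0004
shift [407.2  -2.7 193.6] turn None t 13.73 pos [ 0.4056 -0.0277  0.1949] ydir 85.82 tilt 0.29 w 0.0004 F [ 0.   0.1 -0.1]
```

View pics/z18.png

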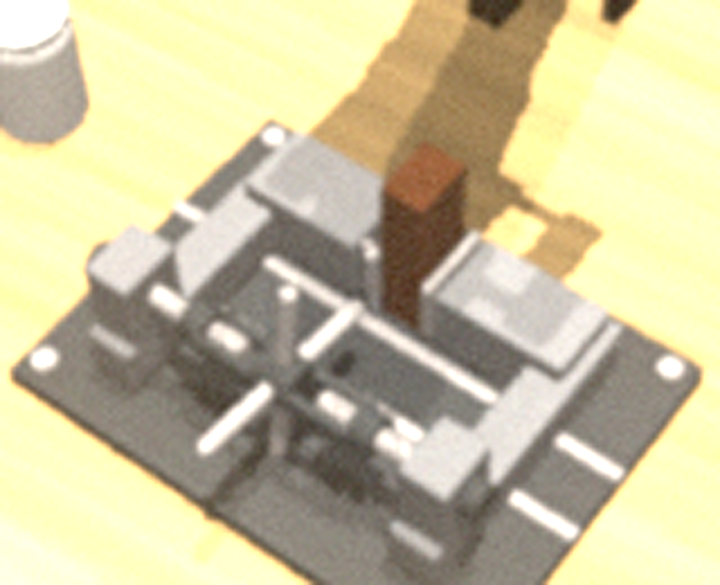

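View pics/z19.png

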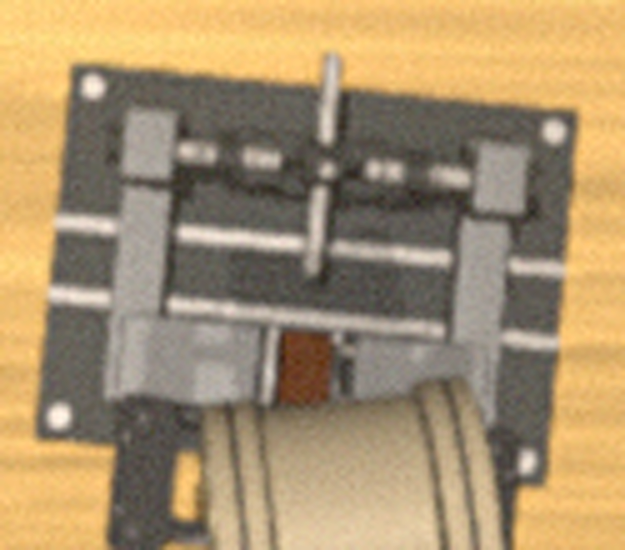

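The turnbuckle has gone exactly another quarter turn and the spoke picture is identical. Jaw A's face is now close to the blank at top crop (272,365). The third push will be in small steps, watching the moment.

```bash
python3 -m crank '[[-1,[-35,0,0],0],[-1,[-70,0,0],0],[-1,[-105,0,0],0],[-1,[-135,0,0],0],[-1,[-146,0,0],0],[-1,[-146,0,15],0],[-1,[-146,0,35],0],[-1,[-146,0,55],0],[-1,[-146,0,67.5],0],[-1,[-146,0,67.5],0],[-1,[-146,0,67.5],0],[-1,[-146,0,67.5],0]]'
python3 -m crank '[[-1,[-6,0,-1],0],[-1,[-11.8,0,-2],0],[-1,[-16,0,-2.5],0],[-1,[-20.4,0,-3.2],0],[-1,[-24.8,0,-3.2],0]]'
python3 -c "
from k import *
mom()
s=r.read_state();R=Ro.from_quat(s['eef_rot']).as_matrix()
for a in range(5,85,5): print(a,(R.T@(tcp(a)-tcp(5))*1000).round(1))
go(tcp(5),85.8)"
```

```text
time: 14.83
ee_pos: [0.5535, -0.0391, 0.1272]
eef_rot: [0.037, 0.999, -0.0, 0.001]
ft_force: [0.3, -0.4, -0.0]
width: 0.0004
time: 15.25
ee_pos: [0.5776, -0.0408, 0.1298]
eef_rot: [0.037, 0.999, 0.0, -0.0]
ft_force: [-5.3, 0.1, 2.4]
width: 0.0006
phi 4.7 r 49.8 M 0.26 Fx -5.26 Fz 2.41 t 15.25
5 [0. 0. 0.]
10 [-4.4  0.   0.1]
15 [-8.7  0.   0.7]
20 [-13.    0.    1.5]
25 [-17.2   0.    2.8]
30 [-21.3   0.    4.4]
35 [-25.2   0.    6.4]
40 [-28.9   0.    8.7]
45 [-32.4   0.   11.3]
50 [-35.7   0.   14.3]
55 [-38.7   0.   17.5]
60 [-41.4   0.   20.9]
65 [-43.8   0.   24.6]
70 [-45.9   0.   28.4]
75 [-47.6   0.   32.5]
80 [-49.    0.   36.6]
shift [-0.3  0.2 -0.5] turn -0.03 t 15.25 pos [ 0.5776 -0.0408  0.1298] ydir 85.77 tilt 0.02 w 0.0006 F [-5.3  0.1  2.4]
```

```bash
python3 -m crank '[[-1,[-4.4,0,0.1],0],[-1,[-8.7,0,0.7],0]]' >/dev/null; python3 -c "
from k import *
mom()"; python3 -m crank '[[-1,[-4.3,0,0.8],0],[-1,[-8.5,0,2.1],0]]'>/dev/null; python3 -c "
from k import *
mom()"
```

```text
phi 14.8 r 49.3 M 0.246 Fx -5.0 Fz 0.3 t 15.42
phi 25.0 r 49.0 M 0.231 Fx -5.01 Fz -0.05 t 15.58
```

```bash
python3 -m crank '[[-1,[-4.1,0,1.6],0]]' >/dev/null; python3 -c "
from k import *
mom()"; python3 -m crank '[[-1,[-3.9,0,2],0]]'>/dev/null; python3 -c "
from k import *
mom()"; python3 -m crank '[[-1,[-3.7,0,2.3],0]]'>/dev/null; python3 -c "
from k import *
mom()"
```

```text
phi 30.1 r 49.0 M 0.231 Fx -5.12 Fz 0.11 t 15.67
phi 35.3 r 49.0 M 0.265 Fx -5.3 Fz 1.64 t 15.75
phi 40.4 r 49.0 M 0.244 Fx -5.33 Fz 1.02 t 15.83
```

```bash
python3 -m crank '[[-1,[-3.5,0,2.6],0]]' >/dev/null; python3 -c "
from k import *
mom()"; python3 -m crank '[[-1,[-3.3,0,3],0]]'>/dev/null; python3 -c "
from k import *
mom()"
```

```text
phi 45.5 r 49.2 M 0.245 Fx -4.96 Fz 1.82 t 15.92
phi 50.7 r 49.3 M 0.198 Fx -4.79 Fz 0.89 t 16.0
```

```bash
python3 -m crank '[[-1,[-3,0,3.2],0]]' >/dev/null; python3 -c "
from k import *
mom()"; python3 -m crank '[[-1,[-2.7,0,3.4],0]]'>/dev/null; python3 -c "
from k import *
mom()"; python3 -m crank '[[-1,[-2.4,0,3.6],0]]'>/dev/null; python3 -c "
from k import *
mom()"
```

```text
phi 55.8 r 49.4 M 0.242 Fx -4.68 Fz 2.45 t 16.08
phi 60.8 r 49.5 M 0.278 Fx -5.44 Fz 3.04 t 16.17
phi 65.7 r 49.5 M 0.237 Fx -5.16 Fz 2.55 t 16.25
```

```bash
python3 -m crank '[[-1,[-2.1,0,3.9],0]]' >/dev/null; python3 -c "
from k import *
mom()"; python3 -m crank '[[-1,[-1.7,0,4],0]]'>/dev/null; python3 -c "
from k import *
mom()"; python3 -m crank '[[-1,[-1.4,0,4.1],0]]'>/dev/null; python3 -c "
from k import *
mom()"; python3 -m crank '[[-1,[6,0,-10],0],[-1,[14,0,-25],0],[-1,[19,0,-55],0],[-1,[60,0,-90],0],[-1,[100,0,-100],0],[-1,[140,0,-100],0],[-1,[180,0,-100],0],[-1,[220,0,-100],0],[-1,[220,0,-100],0],[-1,[220,0,-100],0]]'
python3 - <<'E'
from k import *
go([0,0,0])
for n in('scene','top'): snap(n,n+'10')
b=load('scene10')['pixels'][:,:,::-1];a=load('top10')['pixels'][:,:,::-1]
cv2.imwrite('pics/z20.png',cv2.convertScaleAbs(cv2.resize(b[130:260,185:345],None,fx=4.5,fy=4.5,interpolation=cv2.INTER_CUBIC),alpha=2))
cv2.imwrite('pics/z21.png',cv2.convertScaleAbs(cv2.resize(a[160:270,240:365],None,fx=5,fy=5,interpolation=cv2.INTER_CUBIC),alpha=1.5))
E
```

```text
phi 70.8 r 49.6 M 0.295 Fx -5.69 Fz 3.9 t 16.33
phi 75.7 r 49.8 M 0.292 Fx -5.4 Fz 4.27 t 16.42
phi 80.6 r 49.9 M 0.339 Fx -4.76 Fz 5.74 t 16.5
time: 17.33
ee_pos: [0.4058, -0.0277, 0.1943]
eef_rot: [0.037, 0.999, 0.002, 0.002]
ft_force: [1.1, -0.1, 0.1]
width: 0.0004
shift [407.4  -2.8 192.7] turn None t 17.33 pos [ 0.4058 -0.0277  0.1943] ydir 85.81 tilt 0.33 w 0.0004 F [ 1.1 -0.1  0.1]
```

View pics/z20.png

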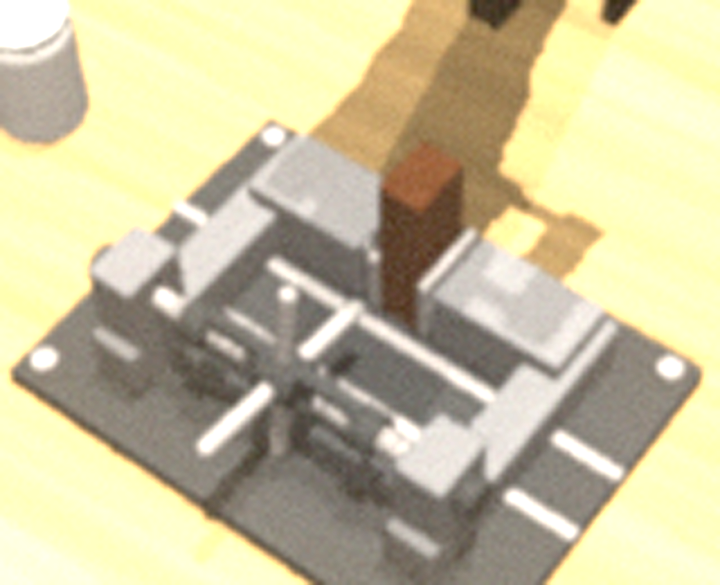

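View pics/z21.png

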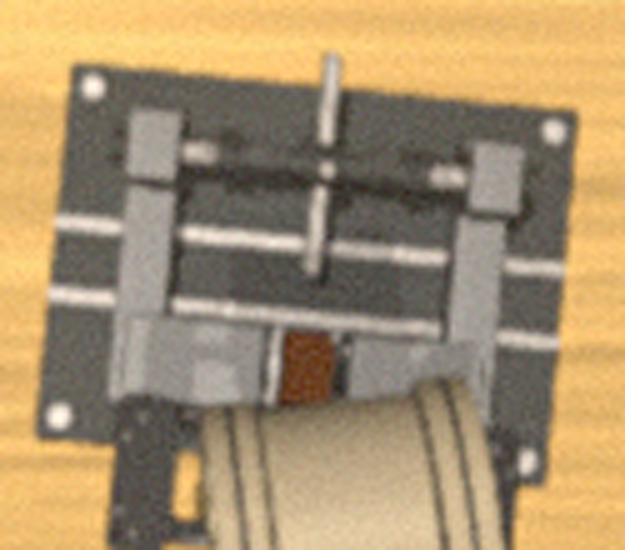

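The moment rose from 0.24 to 0.34 N m between about 66° and 80°. That puts contact at about 66°, so the springs are pressed roughly 14° (about 30 N) so far. I need about 12° more, which I'll do on the next, nearly vertical spoke.

```bash
python3 -m crank '[[-1,[-35,0,0],0],[-1,[-70,0,0],0],[-1,[-105,0,0],0],[-1,[-135,0,0],0],[-1,[-146,0,0],0],[-1,[-146,0,15],0],[-1,[-146,0,35],0],[-1,[-146,0,52],0],[-1,[-146,0,62.5],0],[-1,[-146,0,62.5],0],[-1,[-146,0,62.5],0],[-1,[-146,0,62.5],0]]'
cat >> k.py <<'E'
def vert():
    s=r.read_state();F=s['ft_force'];d=s['ee_pos']-AX;x=d@e*1000;z=d[2]*1000
    f=lambda p:(65 if p<0 else z)*np.sin(np.radians(p))-5-9.5-x
    phi=np.degrees(np.arcsin((x+14.5)/(65 if x<-14.5 else z)))
    print('xc',round(x,1),'z',round(z,1),'phi',round(phi,1),'Fx',round(F@e,2),'Fz',round(F[2],2),'M65',round(-F@e*.065,3),'Mz',round(-F@e*z/1000,3),s['time'])
E
python3 -c "
from k import *
vert()"
python3 -m crank '[[-1,[-4,0,0],0],[-1,[-8,0,0],0],[-1,[-11,0,0],0],[-1,[-11,0,0],0]]'
python3 -c "
from k import *
vert()"
```

```text
time: 18.43
ee_pos: [0.5533, -0.0391, 0.1313]
eef_rot: [0.037, 0.999, -0.0, 0.001]
ft_force: [-0.1, 0.8, 0.1]
width: 0.0006
xc -34.8 z 51.3 phi -18.2 Fx -0.19 Fz 0.15 M65 0.013 Mz 0.01 18.4333
time: 18.77
ee_pos: [0.5634, -0.0397, 0.131]
eef_rot: [0.037, 0.999, 0.0, -0.0]
ft_force: [-3.8, 0.6, 2.0]
width: 0.0003
xc -24.7 z 51.0 phi -9.0 Fx -3.81 Fz 2.04 M65 0.248 Mz 0.194 18.7667
```

```bash
python3 -m crank '[[-1,[-2,0,0],0]]'>/dev/null; python3 -c "
from k import *
vert()"
python3 -m crank '[[-1,[-2,0,0],0]]'>/dev/null; python3 -c "
from k import *
vert()"
python3 -m crank '[[-1,[-2,0,0],0]]'>/dev/null; python3 -c "
from k import *
vert()"
```

```text
xc -23.3 z 50.9 phi -7.8 Fx -7.55 Fz 5.68 M65 0.49 Mz 0.384 18.85
xc -21.3 z 50.9 phi -6.0 Fx -7.37 Fz 5.34 M65 0.479 Mz 0.375 18.9333
xc -19.3 z 50.9 phi -4.3 Fx -7.92 Fz 5.96 M65 0.515 Mz 0.403 19.0167
```

```bash
python3 -m crank '[[-1,[-1.5,0,0],0]]'>/dev/null; python3 -c "
from k import *
vert()"
python3 -m crank '[[-1,[3,0,0],0],[-1,[10,0,0],0],[-1,[14,0,-20],0],[-1,[14,0,-55],0],[-1,[55,0,-80],0],[-1,[95,0,-80],0],[-1,[135,0,-80],0],[-1,[175,0,-80],0],[-1,[215,0,-80],0],[-1,[240,0,-80],0],[-1,[240,0,-80],0],[-1,[240,0,-80],0]]'
python3 - <<'E'
from k import *
go([0,0,0])
for n in('scene','top'): snap(n,n+'11')
b=load('scene11')['pixels'][:,:,::-1];a=load('top11')['pixels'][:,:,::-1]
cv2.imwrite('pics/z22.png',cv2.convertScaleAbs(cv2.resize(b[130:260,185:345],None,fx=4.5,fy=4.5,interpolation=cv2.INTER_CUBIC),alpha=2))
cv2.imwrite('pics/z23.png',cv2.convertScaleAbs(cv2.resize(a[160:270,240:365],None,fx=5,fy=5,interpolation=cv2.INTER_CUBIC),alpha=1.5))
E
```

```text
xc -17.9 z 50.9 phi -3.0 Fx -8.16 Fz 5.86 M65 0.53 Mz 0.415 19.1
time: 20.1
ee_pos: [0.3311, -0.0224, 0.2109]
eef_rot: [0.037, 0.999, 0.001, 0.001]
ft_force: [1.0, -0.1, -0.0]
width: 0.0004
shift [332.4  -2.4 210. ] turn None t 20.1 pos [ 0.3311 -0.0224  0.2109] ydir 85.81 tilt 0.22 w 0.0004 F [ 1.  -0.1 -0. ]
```

View pics/z22.png

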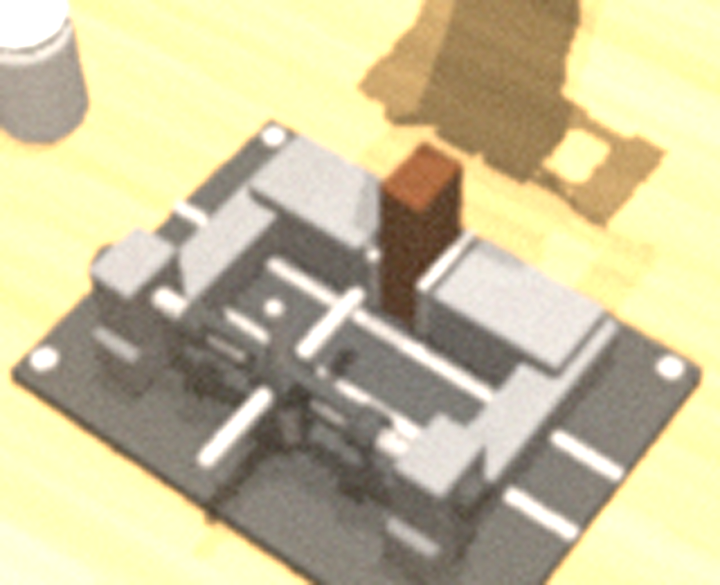

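View pics/z23.png

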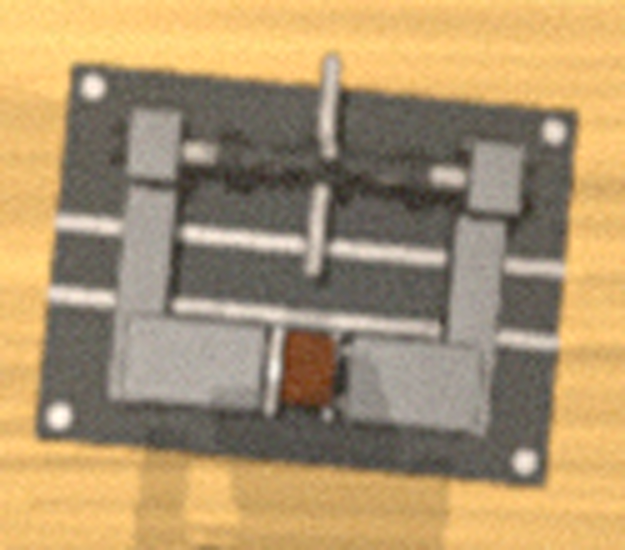

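```bash
python3 -m crank '[[-1,[0,0,0],0],[-1,[0,0,0],0],[-1,[0,0,0],0],[-1,[0,0,0],0]]'; python3 - <<'E'
from h import *
from m import *
a=snap('top','top12')
h=a['pixels'][225:245,290:312].astype(int); m=((h[:,:,0]>1.5*h[:,:,2])&(h[:,:,0]>45)).astype(np.uint8)
c=max(cv2.findContours(m,cv2.RETR_EXTERNAL,cv2.CHAIN_APPROX_NONE)[0],key=cv2.contourArea)
box=cv2.boxPoints(cv2.minAreaRect(c))+[290,225];P=plane(a,box,.125);print(tocl(P).round(4),tocl(P).mean(0).round(4))
d=np.abs(a['pixels'].astype(int)-load('top0')['pixels']).sum(2)
for n,(y,x) in dict(tin=(238,397),brick=(162,399),hammer=(160,176)).items(): print(n,d[y-25:y+25,x-25:x+25].mean().round(1))
print(r.close_job())
E
```

```text
time: 20.53
ee_pos: [0.3316, -0.0226, 0.2104]
eef_rot: [0.037, 0.999, -0.0, -0.0]
ft_force: [-0.6, 0.2, 0.1]
width: 0.0004
[[-0.0757  0.013   0.125 ]
 [-0.0361  0.0123  0.125 ]
 [-0.0365 -0.0171  0.125 ]
 [-0.0761 -0.0163  0.125 ]] [-0.0561 -0.002   0.125 ]
tin 8.4
brick 10.1
hammer 8.7
the job is handed in; nothing more can be done
None
```

The blank is standing in the clamp between both jaws and gripped, and the job was handed in at about 20.5 s of the 72 s allowed. No verdict came back.

I gripped the small dark blank, stood it on the bed with its narrow width across the gap, and let it go. Then I pushed the turnbuckle spokes round about 235–240° in four pushes with closed fingers.

**Position:** The last top view puts the blank at about clamp x −56 mm, y −2 mm. It is square to the jaws within about 1°, and the scene view shows it upright.

**Bystanders:** The areas of the picture around the tin, the brick and the hammer look unchanged from the start. The robot was clear of everything when I handed in.

**Grip force:** The grip is not measured directly, and my two estimates disagree:
- **From the turn angle:** contact began at about 66° on the third push and the turnbuckle went 20–23° past it, which gives about 45–51 N.
- **From the pushing moment:** the last readings give 60–75 N, using a less certain lever arm at the spoke tip.

Both lie within the required 35–85 N.

**Calibration:** The two cameras differed by 2–4 mm on the clamp. I placed the blank using its position relative to the jaw faces in the scene view.

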